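# Tip mixed bearing balls onto the rod sorter

## Task

Pick up the scoop that holds the three bearing balls by its upright tab and tip the balls out onto the sheet-metal pan at the high end of the wooden rod sorter, so that they roll down and sort themselves: the two small balls through the rods into the lane beneath, the large one over the rods into the lane at the foot. Then stand the emptied scoop upright on the bench and let go of it.

Things in the scene. Friction and masses are not known exactly. Their poses are not given: they have to be found in the camera images.
- scoop_grip (a point): Middle of the grip tab of the grey scoop holding the balls (not the spare scoop with a yellow relay): tab 12 mm thick (x), 36 wide (y), 36 to 105 mm above the scoop's underside, this point at 80. z up. The lip lies toward -x: 94 mm from here and 57 lower; scoop 72 mm wide, walls 36 high, flat bottom. Its floor falls 12 deg from lip to tab: level, the balls stay; 30 deg lip-down, they roll out.
- sorter_head (a point): Centre of the pan's surface at the high end of the fixed wooden sorter, 95 mm above the bench. z up; downhill (16 deg) is -x. Pan 83 x 96 mm; rear wall at x +43, top 130 mm above the bench, sides up to 132. Rods from x -40 to -160, small lane below them; large lane x -157 to -214. A desk lamp arm crosses the bench from (0.32, 0.10), 0.44 m high, to (0.43, -0.49), 0.62 m high: pass over it.
- large_ball_center (a point): Centre of the large steel ball, 28 mm in diameter, 90 g; starts in the scoop.
- small_ball_1_center (a point): Centre of one small steel ball, 14 mm in diameter, 12 g; starts in the scoop.
- small_ball_2_center (a point): Centre of the other small steel ball, 14 mm in diameter, 12 g; starts in the scoop.

How it is judged:
By the outcome, as a careful person would: the job done as asked, in the order asked, and still so for the second after the job is handed in, with the robot touching nothing.
It also fails if it takes over 64 s, if anything falls off the work surface, if the arm or the gripper's body presses on something with over 40 N, if the wrist force passes 120 N, or if a joint passes its speed limit or range.

## Robot

A 6-joint arm with a two-finger parallel gripper is mounted at the origin on a cart in front of the work surface, level with it; the furniture and walls round the work are solid. World frame = base frame: x ahead of the robot, y to its left, z up, the work surface at z = 0. Lengths are in m, angles in rad, forces in N, time in s.
With the tool pointing down it reaches from about 0.4 to 0.925 m from the base axis. Payload 12.5 kg.
Tool frame: the origin (TCP) lies on the centre line of the jaws, within the pads' length; the fingertips stand 11 mm ahead of it and the grasp point (between the pads) lies 8 mm behind it; z points along the fingers, y is the direction in which the jaws open and shut (so a half turn about z gives the same grasp; the last joint's range is limited). The gripper opens to 95 mm and grips with 3 to 60 N. Pads are 20 mm wide; open, the fingers measure 119 mm over their backs; the gripper's body (75 mm by 180 mm) begins 59 mm behind the grasp point.
Start: joints at [1.084, 0.491, 1.559, -0, 1.092, -0.106], TCP at [0.232, 0.58, 0.226] pointing down, gripper open.
Joint ranges: [-3.1, 3.1], [-0.84, 2.19], [0.05, 2.79], [-1.13, 4.28], [0.06, 2.93], [-2.69, 2.69]. Speed limits (rad/s): [2.22, 2.22, 2.79, 3.14, 3.14, 3.14].

## Interface

Orientations are given as a rotation vector (axis times angle).
In Python, from station import env, imaging gives the robot as it stands.
- The arm moves only by the tool servo_tool, never from a script. Its arguments are lists of equal length, an entry for each row: "hand": the opening in per cent of the stroke, from 0 (shut) to 100 (fully open); "dp": the shift along the world's x, y, z in m, a list of three; "spin": the turn about the world's z in degrees. A call has 1 to 12 rows; each row is the pose to reach, as a shift and turn from the pose commanded when the call began; what a row does not reach only later rows make up. A row lasts 1/8 s, in which the tool goes at most 62.5 mm and 10.7 degrees, less where a joint would pass 70% of its speed; a pose out of reach is approached as far as the arm can. A call with a gripper value outside its range is refused whole. The fingers move at their own pace and stop on an object; "force" is the grip in N (left out, the last holds). Time passes only in rows, so rows that repeat a pose let the fingers close. It gives the time, the measured TCP pose, the force and the opening at its end, in the units of the state.
- env.read_state(): the state, without advancing time (a new reading comes with each control period).
- imaging.camera(name): name is "side" or "top" or "wrist"; returns a dict with "pixels" (384x512x3 uint8, red, green, blue), "vertical_fov" (degrees; the focal length in pixels is half the picture's height over the tangent of half this angle, whatever the lens; pixels are square), "cx", "cy" (the principal point, pixels), "position" and "rotation" of the camera in the world. Camera axes: x right, y up, looking along -z (the intrinsics and any distortion apply to the point x, -y, -z); pixel columns grow to the right and rows downward; lengths in m; the calibration is good to about 2 mm. A picture is of the moment at which its call begins. There is no depth.
- env.finish_job(): hands the job in, once; it reports no verdict.
The state is a dict: "time": time; "q": joint angles; "qd": joint speeds; "joint_efforts": joint torques, N m; "tool_pos": TCP position; "tcp_rot": TCP orientation; "ft_force": force on the tool from outside, world axes, zero at the start; "moment": the same for the moment, N m; "grip_width": finger opening in m.
Only numpy, scipy, OpenCV 4.12 (cv2) and the standard library are available. Lean on these libraries where they do the work, as an engineer would, in place of code of your own. Each camera call takes 0.05 s, during which the arm holds its last target.

## Working session

There is one attempt and no reset: what is moved stays moved. The work goes in short steps, Python scripts to look and compute and a tool call to move; the robot and the scene stay as the last step left them, time stands still between calls to the robot, and variables do not carry over. Pictures are saved under pics/ and viewed, and the job is handed in when it is done.

Besides the shell and the picture viewer there is one more tool, called after "Request:" in YAML: its name, and indented under it one key for each argument. servo_tool: Moves the arm, as the interface text tells. Its arguments: {"type":"object","properties":{"hand":{"type":"array"},"dp":{"type":"array"},"spin":{"type":"array"},"force":{"type":"number"}},"required":["hand","dp","spin"]}

```bash
ls; mkdir -p pics
cat > h.py <<'E'
import numpy as np,cv2
from station import env,imaging
def snap(n,tag):
    c=imaging.camera(n); cv2.imwrite(f'pics/{tag}_{n}.png',c['pixels'][:,:,::-1]); np.save(f'pics/{tag}_{n}.npy',c,allow_pickle=True); return c
def load(n,tag): return np.load(f'pics/{tag}_{n}.npy',allow_pickle=True).item()
E
python3 - <<'E'
from h import *
for n in('side','top','wrist'):
    c=snap(n,'a'); print(n,{k:v for k,v in c.items() if k!='pixels'})
print(env.read_state())
E
```

```text
pics
side {'vertical_fov': 46.139784916216016, 'cx': 259.57765600752185, 'cy': 190.17808473225773, 'position': array([0.16103819, 1.05283846, 0.43297527]), 'rotation': array([ 0.38347749, -1.46902601, -2.25553167])}
top {'vertical_fov': 51.08531497669491, 'cx': 262.7439570199721, 'cy': 200.6412303145966, 'position': array([0.46004947, 0.37941605, 0.93353217]), 'rotation': array([ 0.04822887, -0.05699579, -1.54162562])}
wrist {'vertical_fov': 59.65085173368525, 'cx': 255.03837394235399, 'cy': 189.07689380172386, 'position': array([0.16052744, 0.60954292, 0.38434001]), 'rotation': array([-0.24770246, -0.16408548,  1.18161187])}
{'time': 0.15, 'q': array([ 1.08439514e+00,  4.91389661e-01,  1.55935319e+00, -3.16286285e-05,
        1.09171041e+00, -1.05576571e-01]), 'qd': array([-0.00055394, -0.0007703 , -0.00027888, -0.00094794,  0.00151703,
       -0.00089829]), 'joint_efforts': array([ 2.16794630e-03, -6.12909365e+01, -2.58281332e+01,  6.92878291e-02,
        4.73405316e-02, -4.70303928e-05]), 'tool_pos': array([0.23218511, 0.58006334, 0.22520045]), 'tcp_rot': array([-5.94524667e-01, -3.08459634e+00,  1.30581553e-03]), 'ft_force': array([0.05502417, 0.05573268, 0.29396869]), 'moment': array([-0.03986642, -0.00808149, -0.01612508]), 'grip_width': 0.09514054495462905}
```

View pics/a_top.png

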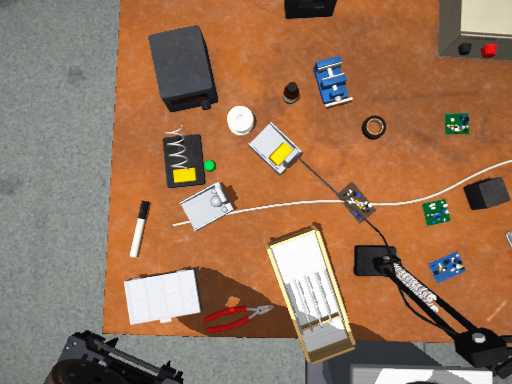

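View pics/a_side.png

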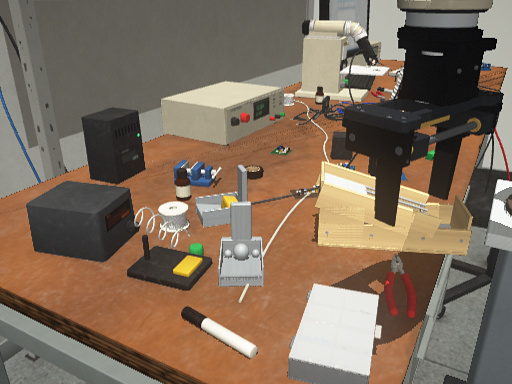

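View pics/a_wrist.png

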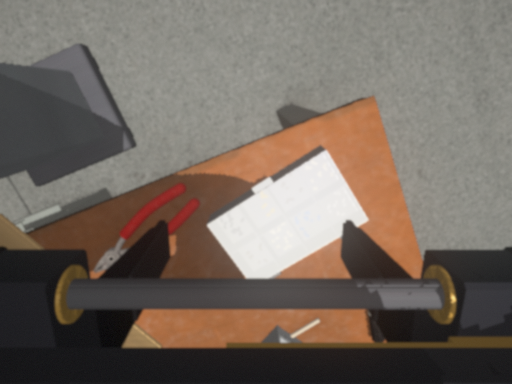

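```bash
cat >> h.py <<'E'
from scipy.spatial.transform import Rotation as R
def foc(c): return 192/np.tan(np.radians(c['vertical_fov']/2))
def ray(c,u,v):
    f=foc(c); d=np.array([(u-c['cx'])/f,-(v-c['cy'])/f,-1.]); return c['position'],R.from_rotvec(c['rotation']).apply(d)
def onz(c,u,v,z):
    p,d=ray(c,u,v); return p+d*(z-p[2])/d[2]
def proj(c,P):
    q=R.from_rotvec(c['rotation']).inv().apply(np.asarray(P)-c['position']); f=foc(c)
    return c['cx']+f*q[0]/-q[2], c['cy']-f*q[1]/-q[2]
def crop(n,tag,x0,y0,x1,y1,k,out):
    im=cv2.imread(f'pics/{tag}_{n}.png')[y0:y1,x0:x1]; cv2.imwrite(f'pics/{out}.png',cv2.resize(im,None,fx=k,fy=k,interpolation=cv2.INTER_CUBIC))
E
python3 - <<'E'
from h import *
crop('top','a',170,170,250,240,8,'c1')
crop('top','a',255,215,365,370,3.8,'c2')
crop('side','a',190,150,300,300,4,'c3')
c=load('top','a')
print([onz(c,*p,0).round(3) for p in [(207,206),(295,238),(328,350)]])
E
```

```text
[array([0.507, 0.504, 0.   ]), array([0.438, 0.298, 0.   ]), array([0.187, 0.217, 0.   ])]
```

View pics/c1.png

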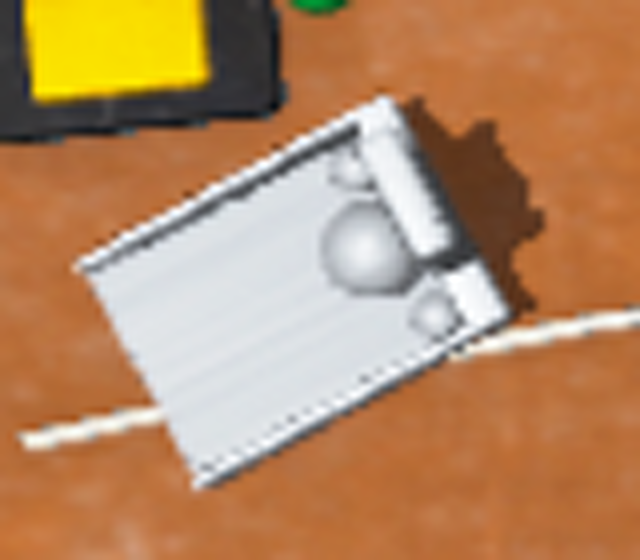

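View pics/c2.png

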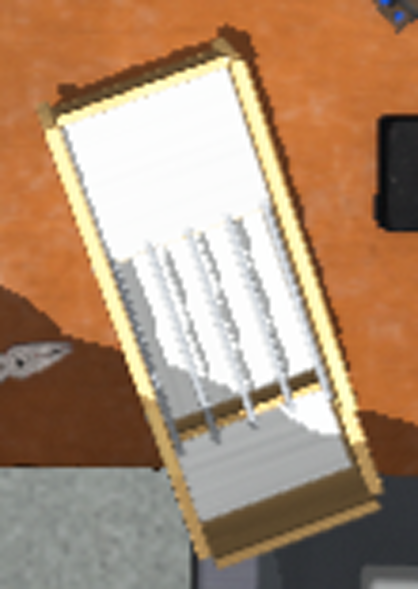

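View pics/c3.png

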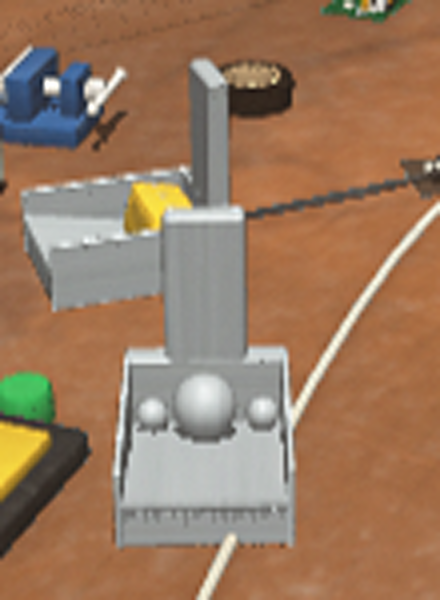

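Run:
```python
from h import *
c=load('top','a')
def A(x,y,z): return onz(c,170+x/8-.5*0,170+y/8,z)
tt=[A(*p,.105) for p in[(360,135),(385,120),(452,245),(420,258)]]
print('tabtop',np.mean(tt,0).round(4))
P=[A(*p,.036) for p in[(75,268),(385,97),(510,315),(205,487)]]
for p in P:print(p.round(4))
fm=(P[0]+P[3])/2; bm=(P[1]+P[2])/2; d=fm-bm
print('frontmid',fm.round(4),'backmid',bm.round(4),'len',np.linalg.norm(d),'w',np.linalg.norm(P[0]-P[3]),np.linalg.norm(P[1]-P[2]))
for a,b in((1,0),(2,3)): print('yaw lipdir',np.degrees(np.arctan2(*(P[b]-P[a])[[1,0]])))
for a,b in((0,3),(1,2)): print('perp',np.degrees(np.arctan2(*(P[b]-P[a])[[1,0]])))
s=load('side','a')
# side: tab top corners -> ray at z=.105
for p in[(164,218),(243,218),(168,207),(240,208)]: print('sidetab',onz(s,190+p[0]/4,150+p[1]/4,.105).round(4))
def B(x,y,z): return onz(c,255+x/3.8,215+y/3.8,z)
print('sorter rims')
for n,p,z in[('rearL in',(62,125),.13),('rearR in',(232,60),.13),('panL low',(120,260),.085),('panR low',(265,200),.085),('outL rear',(45,128),.132),('outR rear',(243,58),.132),('outL foot',(205,562),.08),('outR foot',(380,495),.08)]: print(n,B(*p,z).round(4))
```

```text
tabtop [0.5278 0.4632 0.105 ]
[0.5088 0.5613 0.036 ]
[0.5593 0.4765 0.036 ]
[0.4991 0.4395 0.036 ]
[0.4489 0.5226 0.036 ]
frontmid [0.4788 0.542  0.036 ] backmid [0.5292 0.458  0.036 ] len 0.0979464425852615 w 0.07133578496050474 0.07067311404160806
yaw lipdir 120.78476447844095
yaw lipdir 121.15317358830913
perp -147.16976309842724
perp -148.36611649624618
sidetab [0.5359 0.4791 0.105 ]
sidetab [0.5068 0.463  0.105 ]
sidetab [0.5402 0.4691 0.105 ]
sidetab [0.5128 0.4552 0.105 ]
sorter rims
rearL in [0.4206 0.356  0.13  ]
rearR in [0.457  0.2676 0.13  ]
panL low [0.3455 0.3208 0.085 ]
panR low [0.3804 0.2416 0.085 ]
outL rear [0.4188 0.3649 0.132 ]
outR rear [0.4582 0.2621 0.132 ]
outL foot [0.1831 0.2701 0.08  ]
outR foot [0.2215 0.1749 0.08  ]
```

Request:
servo_tool:
  hand: [100,100,100,100,100,100,100,100,100,100]
  dp:
    - [0.03,-0.012,0]
    - [0.07,-0.028,0]
    - [0.11,-0.044,0]
    - [0.15,-0.06,0]
    - [0.19,-0.076,0]
    - [0.23,-0.092,0]
    - [0.265,-0.106,0]
    - [0.294,-0.116,0]
    - [0.294,-0.116,-0.05]
    - [0.294,-0.116,-0.05]
  spin: [-4,-9,-14,-19,-24,-29,-34,-37,-37,-37]
  force: 60

```text
time: 1.4
tool_pos: [0.5252, 0.463, 0.1721]
tcp_rot: [-1.542, -2.734, 0.01]
ft_force: [0.2, -0.0, 1.2]
grip_width: 0.0952
```

Run:
```python
from h import *
for n in('side','top','wrist'): c=snap(n,'b')
s=env.read_state(); print(s['time'],s['tool_pos'],s['q'],s['ft_force'])
M=R.from_rotvec(s['tcp_rot']).as_matrix(); print(np.degrees(np.arctan2(M[1,1],M[0,1])))
print(proj(c,(0.526,0.4637,.105)))
```

```text
1.55 [0.52643036 0.46491097 0.1773387 ] [6.29444957e-01 6.46338248e-01 1.40131090e+00 2.28116953e-05
 1.09219928e+00 8.45706183e-02] [-0.11420055  0.80356778 -0.60100953]
31.218390726854977
(np.float64(253.5847417820292), np.float64(204.8834523957326))
```

View pics/b_wrist.png

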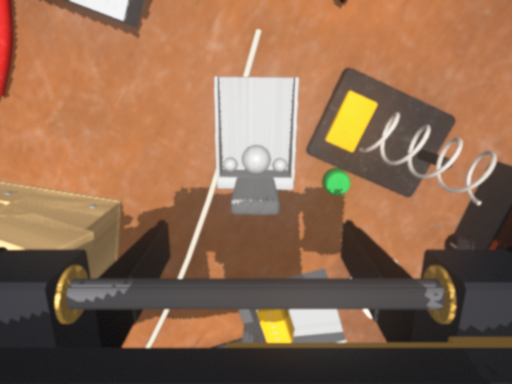

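View pics/b_side.png

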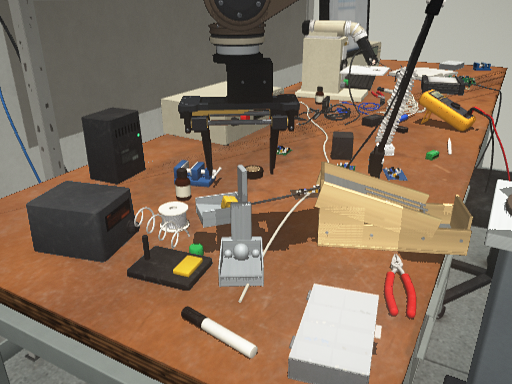

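Request:
servo_tool:
  hand: [100,100,100,100,60,40,0,0,0,0,0,0]
  dp:
    - [0,-0.001,-0.04]
    - [0,-0.001,-0.08]
    - [0,-0.001,-0.12]
    - [0,-0.001,-0.12]
    - [0,-0.001,-0.12]
    - [0,-0.001,-0.12]
    - [0,-0.001,-0.12]
    - [0,-0.001,-0.12]
    - [0,-0.001,-0.12]
    - [0,-0.001,-0.12]
    - [0,-0.001,-0.12]
    - [0,-0.001,-0.12]
  spin: [0,0,0,0,0,0,0,0,0,0,0,0]
  force: 60

```text
time: 3.05
tool_pos: [0.5263, 0.4632, 0.0556]
tcp_rot: [1.543, 2.737, 0.0]
ft_force: [0.3, 0.2, 0.2]
grip_width: 0.0361
```

Run:
```python
from h import *
for n in('side','wrist'): c=snap(n,'d')
s=env.read_state(); print(s['time'],s['tool_pos'],s['grip_width'],s['ft_force'])
crop('side','d',190,150,320,300,4,'d1')
```

```text
3.15 [0.52635888 0.46323841 0.05562538] 0.03570651755326804 [ 0.85060895  0.18393315 -0.40900687]
```

View pics/d1.png

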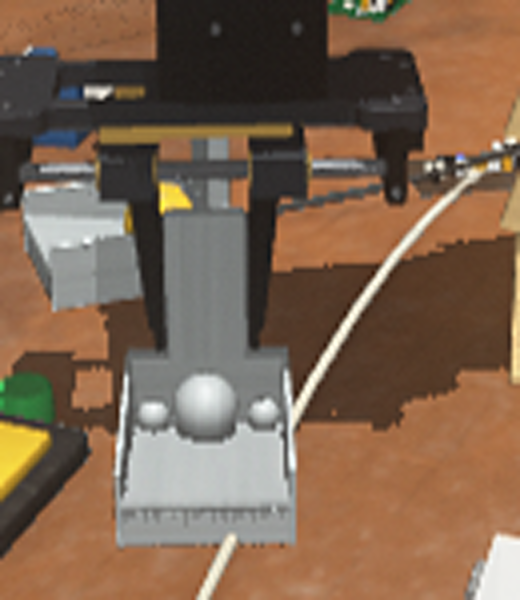

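View pics/d_wrist.png

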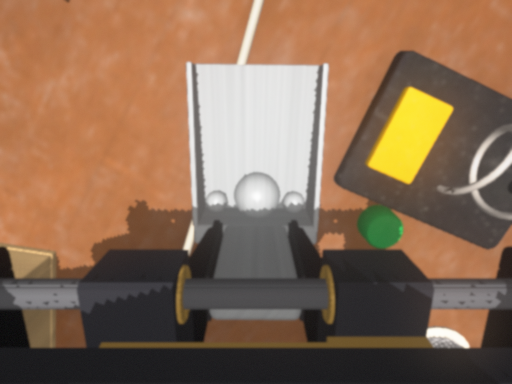

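The fingers hold the tab (scoop lip edge at wrist row 64, balls at (257,192), (217,199), (293,199)). Next, a small test lift.

Request:
servo_tool:
  hand: [0,0,0,0,0,0,0,0]
  dp:
    - [0,0,0.002]
    - [0,0,0.005]
    - [0,0,0.009]
    - [0,0,0.013]
    - [0,0,0.016]
    - [0,0,0.018]
    - [0,0,0.018]
    - [0,0,0.018]
  spin: [0,0,0,0,0,0,0,0]
  force: 60

```text
time: 4.15
tool_pos: [0.5262, 0.4632, 0.0735]
tcp_rot: [-1.543, -2.737, 0.0]
ft_force: [0.7, -0.2, -2.8]
grip_width: 0.0358
```

Run:
```python
from h import *
for n in('side','wrist'): c=snap(n,'e')
s=env.read_state(); print(s['time'],s['tool_pos'],s['grip_width'],s['ft_force'],s['moment'])
crop('side','e',190,150,320,300,4,'e1')
```

```text
4.25 [0.52622022 0.46323276 0.07348669] 0.0357705995392904 [-0.01796489 -0.26023481 -2.71925042] [-0.09997225  0.02812833  0.01785632]
```

View pics/e1.png

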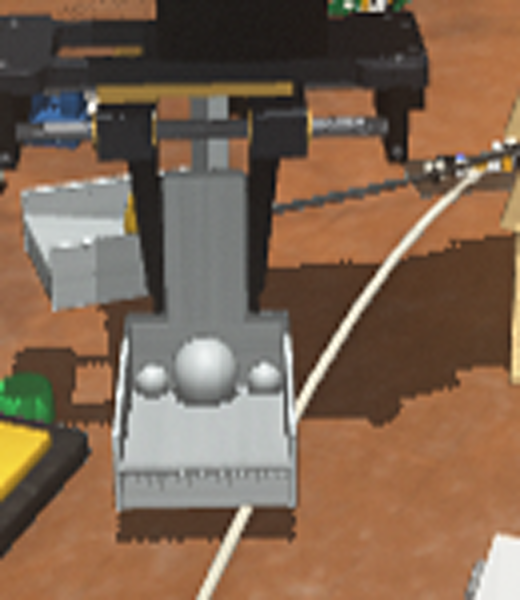

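View pics/e_wrist.png

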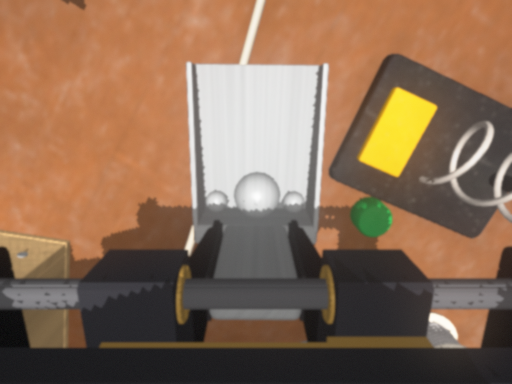

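Run:
```python
from h import *
c=load('top','a');s=load('side','b')
for P in[(0.32,0.10,0.44),(0.43,-0.49,0.62),(0.4,0.296,0.095)]: print(P,proj(c,P),proj(s,P))
```

```text
(0.32, 0.1, 0.44) (np.float64(488.4782901355306), np.float64(350.64553061190827)) (np.float64(435.74927826567716), np.float64(-13.377223705435824))
(0.43, -0.49, 0.62) (np.float64(1368.0582143901534), np.float64(297.565768909752)) (np.float64(441.1243930568563), np.float64(-81.37297415858137))
(0.4, 0.296, 0.095) (np.float64(299.48909710955866), np.float64(257.82498712798787)) (np.float64(344.4901367192949), np.float64(187.46213427028144))
```

View pics/b_top.png

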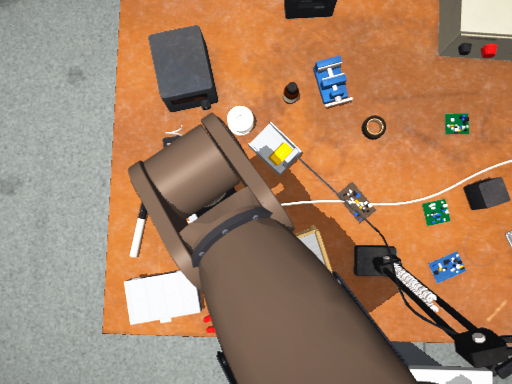

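Request:
servo_tool:
  hand: [0,0,0,0,0,0,0,0,0,0,0,0]
  dp:
    - [0,0,0.005]
    - [0,0,0.015]
    - [0,0,0.03]
    - [0,0,0.05]
    - [0,0,0.075]
    - [0,0,0.1]
    - [0,0,0.125]
    - [0,0,0.15]
    - [0,0,0.17]
    - [0,0,0.185]
    - [0,0,0.195]
    - [0,0,0.2]
  spin: [0,0,0,0,1,3,5,8,11,14,17,20]
  force: 60

```text
time: 5.75
tool_pos: [0.5262, 0.4632, 0.276]
tcp_rot: [1.041, 2.963, 0.003]
ft_force: [-1.0, 1.1, -3.0]
grip_width: 0.0355
```

Request:
servo_tool:
  hand: [0,0,0,0,0,0,0,0,0,0,0,0]
  dp:
    - [-0.001,-0.002,0]
    - [-0.004,-0.008,0]
    - [-0.009,-0.019,0]
    - [-0.016,-0.034,0]
    - [-0.024,-0.052,0]
    - [-0.034,-0.072,0]
    - [-0.044,-0.093,0]
    - [-0.053,-0.112,0]
    - [-0.06,-0.127,0]
    - [-0.065,-0.137,0]
    - [-0.068,-0.143,0]
    - [-0.0685,-0.1445,0]
  spin: [3,7,12,17,23,29,35,41,47,53,57,60]
  force: 60

```text
time: 7.25
tool_pos: [0.4575, 0.3184, 0.2753]
tcp_rot: [-0.58, 3.086, 0.001]
ft_force: [-0.4, 0.0, -3.0]
grip_width: 0.0352
```

Run:
```python
from h import *
for n in('side','top','wrist'): c=snap(n,'f')
s=env.read_state(); print(s['time'],s['tool_pos'],s['q'],s['ft_force'])
M=R.from_rotvec(s['tcp_rot']).as_matrix(); print(np.degrees(np.arctan2(M[1,1],M[0,1])))
```

```text
7.4 [0.45777083 0.31869978 0.27485809] [ 4.89696434e-01  3.46500205e-01  1.66103207e+00  1.21182424e-04
  1.13252379e+00 -1.44977859e+00] [ 0.7091911   0.54846855 -2.69342479]
111.12080446988921
```

View pics/f_side.png

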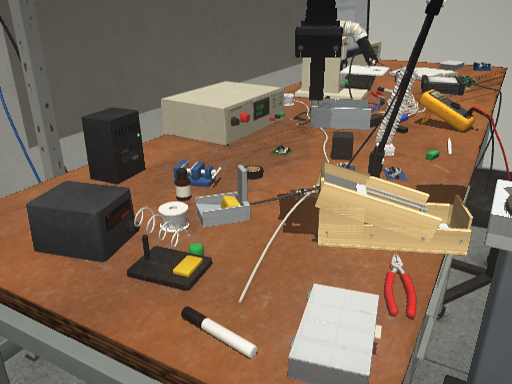

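View pics/f_wrist.png

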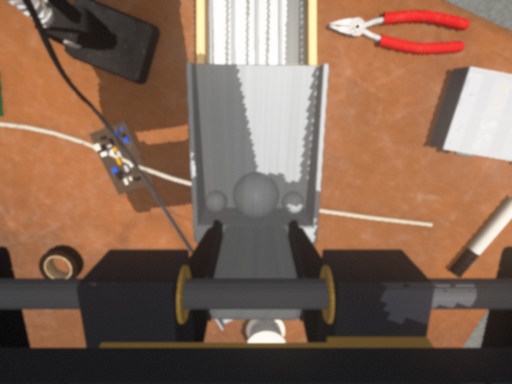

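Request:
servo_tool:
  hand: [0,0,0,0,0,0,0]
  dp:
    - [0,0,-0.005]
    - [0,0,-0.015]
    - [0,0,-0.028]
    - [0,0,-0.04]
    - [0,0,-0.049]
    - [0,0,-0.053]
    - [0,0,-0.053]
  spin: [0,0,0,0,0,0,0]
  force: 60

```text
time: 8.28
tool_pos: [0.4578, 0.3188, 0.2205]
tcp_rot: [0.577, -3.088, -0.0]
ft_force: [-0.3, 0.4, -3.0]
grip_width: 0.0359
```

Run:
```python
from h import *
for n in('side','wrist'): c=snap(n,'g')
s=env.read_state(); print(s['time'],s['tool_pos'],s['ft_force'],s['moment'])
crop('side','g',280,80,480,260,4,'g1')
```

```text
8.375 [0.45791424 0.31882502 0.22096806] [ 0.02835003  0.19580206 -2.64680255] [ 0.06059384 -0.05315896  0.02060783]
```

View pics/g1.png

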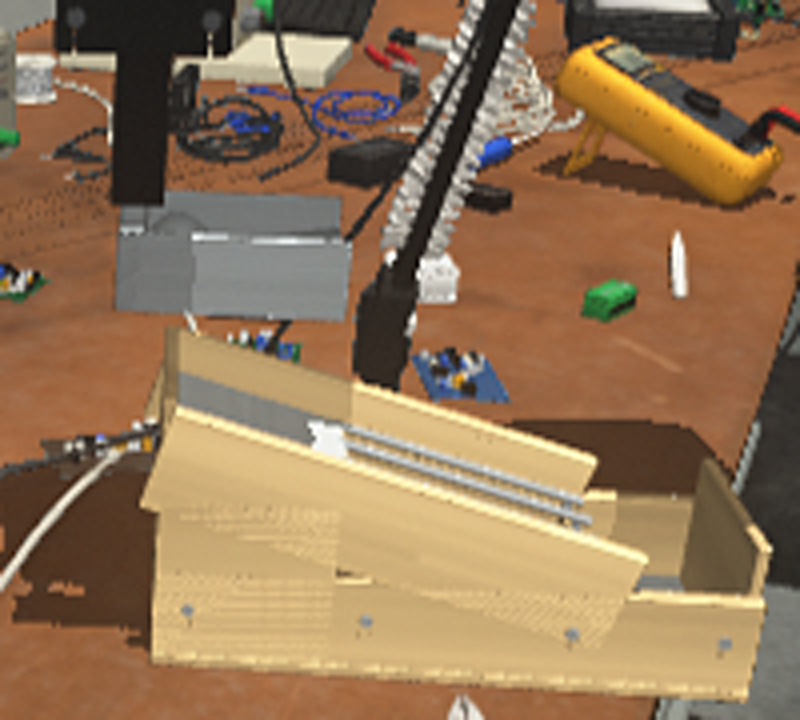

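Request:
servo_tool:
  hand: [0,0]
  dp:
    - [0,0,0]
    - [0,0,0]
  spin: [0,0]
  force: 12

```text
time: 8.62
tool_pos: [0.4578, 0.3188, 0.2209]
tcp_rot: [-0.577, 3.088, 0.0]
ft_force: [-0.1, -0.2, -3.3]
grip_width: 0.0356
```

Run:
```python
from h import *
a=load('wrist','g'); c=snap('wrist','i')
print(np.abs(a['pixels'].astype(int)-c['pixels']).max(2)[:240].__gt__(40).sum())
crop('wrist','i',150,0,380,250,3,'i1')
s=env.read_state(); print(s['time'],s['grip_width'],s['ft_force'],s['moment'])
```

```text
60
8.675 0.03598392130871065 [-1.24041054 -0.38913655 -3.0672756 ] [0.08590741 0.00486897 0.00790791]
```

View pics/i1.png

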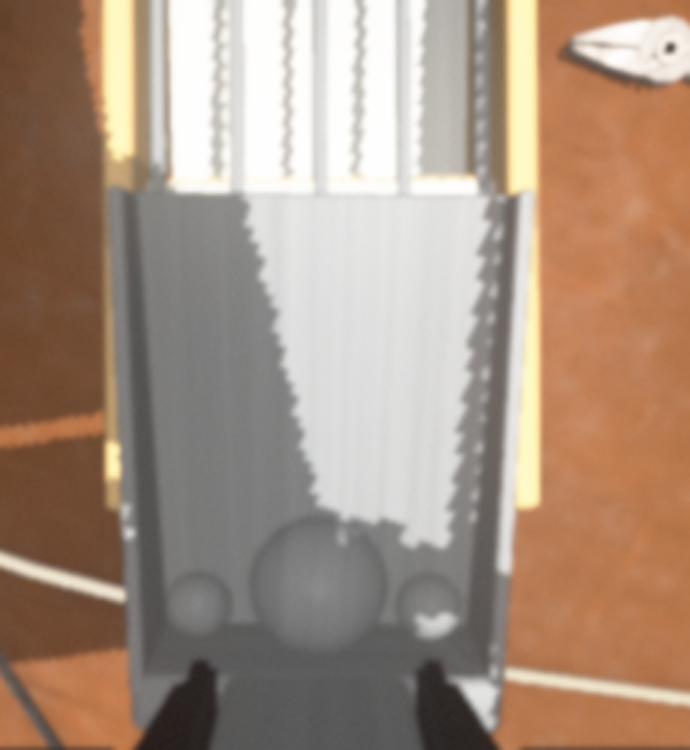

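Request:
servo_tool:
  hand: [0,0]
  dp:
    - [0,0,0]
    - [0,0,0]
  spin: [0,0]
  force: 7

```text
time: 8.93
tool_pos: [0.4578, 0.3187, 0.2207]
tcp_rot: [-0.577, 3.088, 0.0]
ft_force: [-0.1, -0.6, -2.7]
grip_width: 0.0359
```

Run:
```python
from h import *
a=load('wrist','g'); c=snap('wrist','j')
print(np.abs(a['pixels'].astype(int)-c['pixels']).max(2)[:240].__gt__(40).sum())
crop('wrist','j',150,0,380,250,2,'j1')
s=env.read_state(); print(s['time'],s['grip_width'],s['ft_force'],s['moment'])
```

```text
61
8.975 0.03606799454588455 [ 0.44997258 -0.53719336 -3.4990203 ] [ 0.03528895 -0.00141002  0.0292297 ]
```

View pics/j1.png

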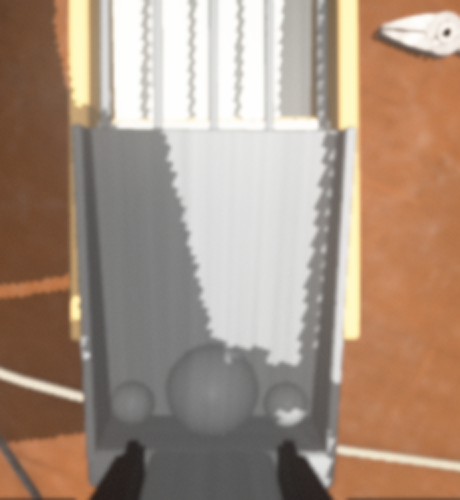

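Request:
servo_tool:
  hand: [0,0]
  dp:
    - [0,0,0]
    - [0,0,0]
  spin: [0,0]
  force: 4.5

```text
time: 9.22
tool_pos: [0.4578, 0.3187, 0.2207]
tcp_rot: [0.577, -3.088, -0.0]
ft_force: [0.7, 0.8, -2.4]
grip_width: 0.0357
```

Run:
```python
from h import *
a=load('wrist','g'); c=snap('wrist','k')
print(np.abs(a['pixels'].astype(int)-c['pixels']).max(2)[:240].__gt__(40).sum())
crop('wrist','k',150,0,380,250,2,'k1')
s=env.read_state(); print(s['time'],s['grip_width'],s['ft_force'],s['moment'])
```

```text
62
9.275 0.036096617202777716 [-0.76307833  0.35406296 -2.92773218] [ 0.06442892  0.01377658 -0.03890235]
```

View pics/k1.png

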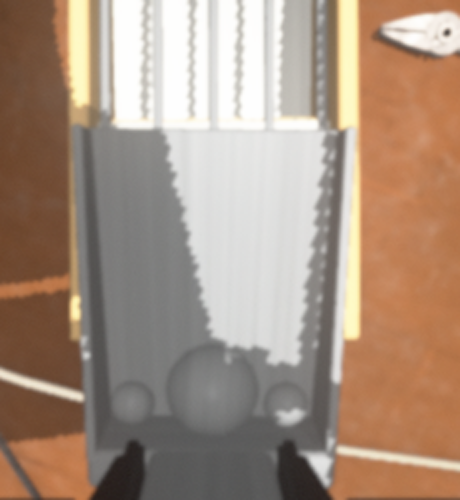

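Request:
servo_tool:
  hand: [0,0]
  dp:
    - [0,0,0]
    - [0,0,0]
  spin: [0,0]
  force: 3

```text
time: 9.52
tool_pos: [0.4578, 0.3187, 0.2207]
tcp_rot: [-0.577, 3.088, 0.0]
ft_force: [-0.3, 0.2, -2.9]
grip_width: 0.0357
```

Run:
```python
from h import *
a=load('wrist','g'); c=snap('wrist','l')
print(np.abs(a['pixels'].astype(int)-c['pixels']).max(2)[:240].__gt__(40).sum())
crop('wrist','l',150,0,380,250,2,'l1')
s=env.read_state(); print(s['time'],s['grip_width'],s['ft_force'],s['moment'])
```

```text
1482
9.575 0.03596689734328224 [ 0.15669633  1.23426557 -3.94270132] [0.07526508 0.01381612 0.02889789]
```

View pics/l1.png

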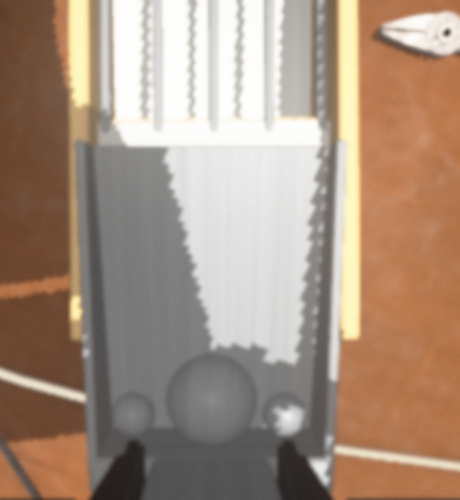

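Request:
servo_tool:
  hand: [0,0]
  dp:
    - [0,0,0]
    - [0,0,0]
  spin: [0,0]
  force: 3

```text
time: 9.82
tool_pos: [0.4578, 0.3188, 0.2207]
tcp_rot: [0.577, -3.088, -0.0]
ft_force: [-0.6, -0.2, -3.6]
grip_width: 0.036
```

Run:
```python
from h import *
c=snap('wrist','m'); snap('side','m')
crop('wrist','m',150,0,380,250,2,'m1'); crop('side','m',280,60,480,260,3,'m2')
s=env.read_state(); print(s['time'],s['grip_width'],s['ft_force'],s['moment'])
```

```text
9.925 0.03602357397814762 [-0.04444519 -0.36455778 -2.54485012] [ 0.09311072  0.00847931 -0.02743299]
```

View pics/m1.png

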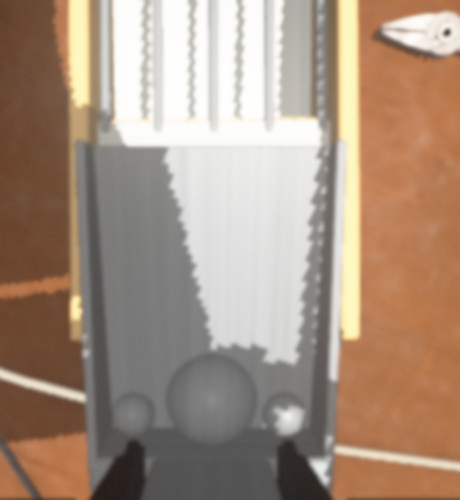

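View pics/m2.png

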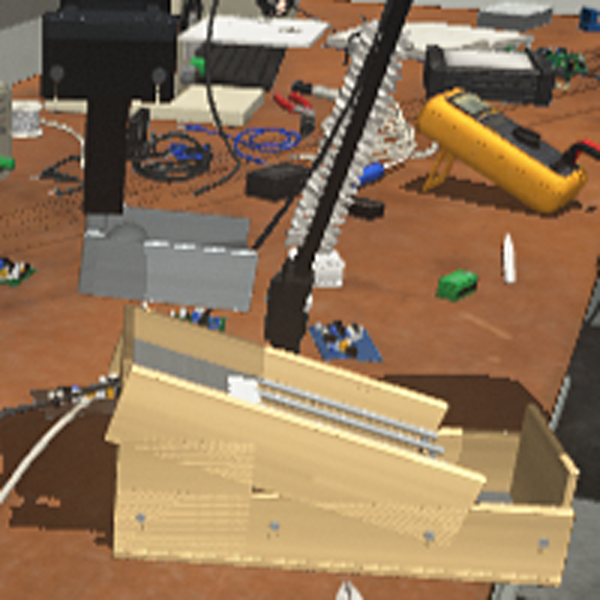

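Request:
servo_tool:
  hand: [0,0,0,0,0,0,0]
  dp:
    - [0.002,0.001,-0.001]
    - [0.007,0.003,-0.003]
    - [0.014,0.0055,-0.006]
    - [0.019,0.0075,-0.008]
    - [0.022,0.009,-0.01]
    - [0.023,0.009,-0.01]
    - [0.023,0.009,-0.01]
  spin: [0,0,0,0,0,0,0]
  force: 20

```text
time: 10.8
tool_pos: [0.4807, 0.3277, 0.2107]
tcp_rot: [0.577, -3.088, -0.0]
ft_force: [0.5, -0.5, -3.1]
grip_width: 0.036
```

Request:
servo_tool:
  hand: [0,0,0,0,0]
  dp:
    - [0,0,0]
    - [-0.015,-0.006,0.007]
    - [-0.02,-0.008,0.009]
    - [-0.022,-0.0085,0.01]
    - [-0.023,-0.009,0.01]
  spin: [0,0,0,0,0]
  force: 3

```text
time: 11.42
tool_pos: [0.4577, 0.3188, 0.2209]
tcp_rot: [-0.577, 3.088, 0.0]
ft_force: [-1.3, 0.0, -3.2]
grip_width: 0.0362
```

Run:
```python
from h import *
c=snap('wrist','n')
crop('wrist','n',150,0,380,250,2,'n1')
s=env.read_state(); print(s['time'],s['grip_width'],s['tool_pos'],s['ft_force'],s['moment'])
```

```text
11.475 0.03576475951167414 [0.45768043 0.31874436 0.22071499] [ 0.35609386  1.24807848 -2.84476744] [-0.00166412  0.02607531 -0.01657445]
```

View pics/n1.png

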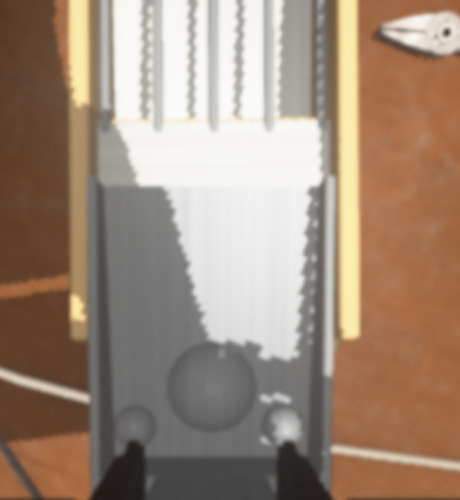

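```bash
cat >> h.py <<'E'
U=np.array([-0.930,-0.3665,0])
def liprow(c,tcp,th,h=0.064):
    g=np.array(tcp)+[0,0,.008]; x,z=-.094,-(h-.023); C,S=np.cos(th),np.sin(th)
    X=x*C-z*S; Z=x*S+z*C
    return proj(c,g-U*X+[0,0,Z])
E
python3 - <<'E'
from h import *
c=snap('wrist','o')
crop('wrist','o',150,0,380,250,2,'o1')
s=env.read_state(); print(s['time'])
for th in range(0,50,5): print(th,np.round(liprow(c,s['tool_pos'],np.radians(th)),0),np.round(liprow(c,s['tool_pos'],np.radians(th),.07),0))
E
```

```text
11.525
0 [254.  61.] [254.  62.]
5 [254.  70.] [254.  71.]
10 [254.  79.] [254.  81.]
15 [255.  88.] [255.  91.]
20 [255.  98.] [255. 101.]
25 [255. 108.] [255. 112.]
30 [255. 118.] [255. 122.]
35 [255. 128.] [255. 132.]
40 [255. 139.] [255. 143.]
45 [255. 149.] [255. 154.]
```

View pics/o1.png

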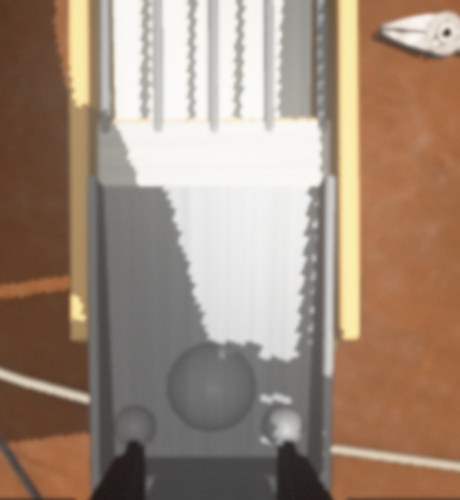

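Request:
servo_tool:
  hand: [0,0,0,0,0]
  dp:
    - [0.003,0.001,-0.001]
    - [0.01,0.004,-0.004]
    - [0.018,0.007,-0.007]
    - [0.023,0.009,-0.01]
    - [0.023,0.009,-0.01]
  spin: [0,0,0,0,0]
  force: 20

```text
time: 12.15
tool_pos: [0.481, 0.3278, 0.2101]
tcp_rot: [0.577, -3.087, 0.0]
ft_force: [-0.3, 0.2, -3.5]
grip_width: 0.0358
```

Request:
servo_tool:
  hand: [0,0,0,0,0]
  dp:
    - [0,0,0]
    - [-0.021,-0.008,0.015]
    - [-0.025,-0.01,0.017]
    - [-0.027,-0.0105,0.018]
    - [-0.027,-0.0105,0.018]
  spin: [0,0,0,0,0]
  force: 3

```text
time: 12.78
tool_pos: [0.454, 0.3174, 0.2285]
tcp_rot: [-0.577, 3.088, 0.0]
ft_force: [-0.6, 0.4, -1.9]
grip_width: 0.0362
```

Run:
```python
from h import *
c=snap('wrist','p')
crop('wrist','p',150,0,380,250,2,'p1')
s=env.read_state(); print(s['time'],s['grip_width'],s['tool_pos'],s['ft_force'],s['moment'])
for th in range(10,50,5): print(th,np.round(liprow(c,s['tool_pos'],np.radians(th)),0))
```

```text
12.825 0.03581221157911236 [0.45408782 0.31736052 0.22842911] [ 0.63057012  0.10162278 -1.08464303] [0.05459498 0.02783552 0.02605399]
10 [254.  79.]
15 [255.  88.]
20 [255.  98.]
25 [255. 108.]
30 [255. 118.]
35 [255. 128.]
40 [255. 139.]
45 [255. 149.]
```

View pics/p1.png

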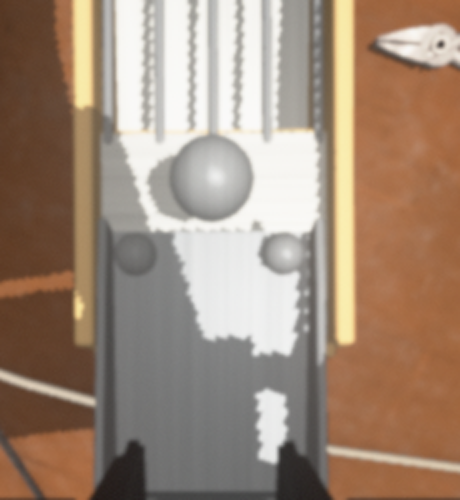

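Request:
servo_tool:
  hand: [0,0,0,0,0,0]
  dp:
    - [0,0,0]
    - [0,0,0]
    - [0,0,0]
    - [0,0,0]
    - [0,0,0]
    - [0,0,0]
  spin: [0,0,0,0,0,0]
  force: 20

```text
time: 13.58
tool_pos: [0.4538, 0.3172, 0.2287]
tcp_rot: [0.577, -3.088, -0.0]
ft_force: [-0.2, 0.3, -1.3]
grip_width: 0.0357
```

Run:
```python
from h import *
c=snap('wrist','q'); snap('side','q')
crop('side','q',280,60,480,260,3,'q1')
s=env.read_state(); print(s['time'],s['ft_force'],s['moment'])
```

```text
13.675 [-0.59551812 -0.04954355 -2.01615639] [ 0.04580008  0.03455658 -0.00889091]
```

View pics/q_wrist.png

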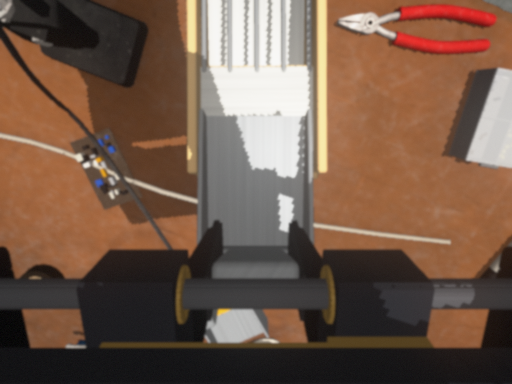

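View pics/q1.png

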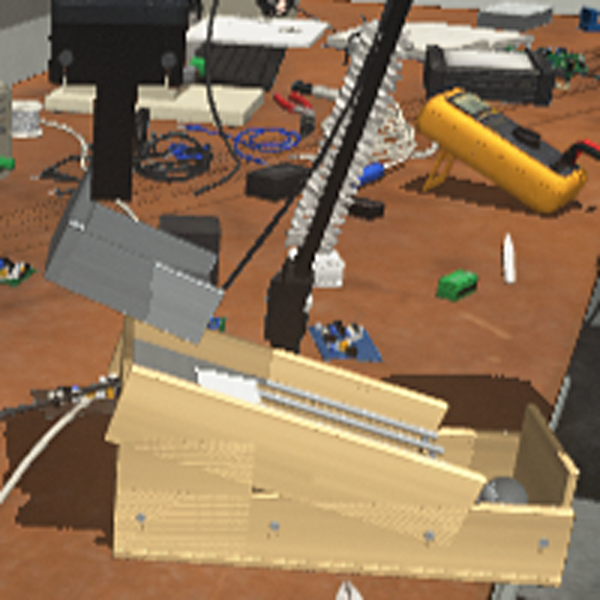

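Request:
servo_tool:
  hand: [0,0,0,0,0,0,0,0,0,0,0,0]
  dp:
    - [0,0,0.015]
    - [0,0,0.04]
    - [0,0,0.065]
    - [0,0,0.08]
    - [-0.002,0.015,0.08]
    - [-0.006,0.04,0.08]
    - [-0.01,0.07,0.08]
    - [-0.014,0.1,0.08]
    - [-0.018,0.13,0.08]
    - [-0.022,0.155,0.08]
    - [-0.024,0.17,0.08]
    - [-0.024,0.17,0.08]
  spin: [0,0,0,0,0,0,0,0,0,0,0,0]
  force: 40

```text
time: 15.18
tool_pos: [0.4293, 0.488, 0.3077]
tcp_rot: [0.579, -3.087, 0.001]
ft_force: [0.3, -0.5, -1.8]
grip_width: 0.0358
```

Request:
servo_tool:
  hand: [0,0,0,0,0,0,0,0,0]
  dp:
    - [0,0,-0.02]
    - [0,0,-0.05]
    - [0,0,-0.08]
    - [0,0,-0.11]
    - [0,0,-0.14]
    - [0,0,-0.165]
    - [0,0,-0.18]
    - [0,0,-0.19]
    - [0,0,-0.19]
  spin: [0,0,0,0,0,0,0,0,0]
  force: 40

```text
time: 16.3
tool_pos: [0.4299, 0.4871, 0.1185]
tcp_rot: [0.577, -3.088, 0.0]
ft_force: [-1.0, 0.3, -2.0]
grip_width: 0.0356
```

Run:
```python
from h import *
for n in('wrist','side'):c=snap(n,'r')
s=env.read_state(); print(s['time'],s['tool_pos'],s['ft_force'],s['moment'])
```

```text
16.4 [0.43007367 0.48742941 0.1194206 ] [-0.77047833 -0.20130849 -2.27673509] [0.10234421 0.03328502 0.0075659 ]
```

View pics/r_wrist.png

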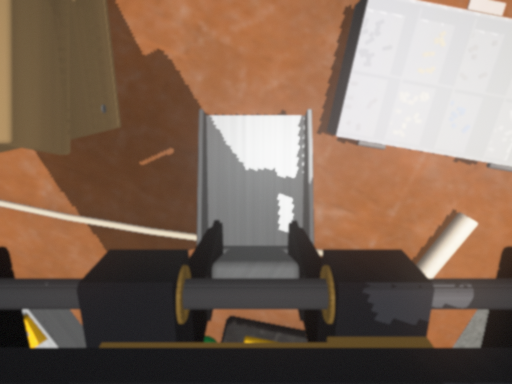

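View pics/r_side.png

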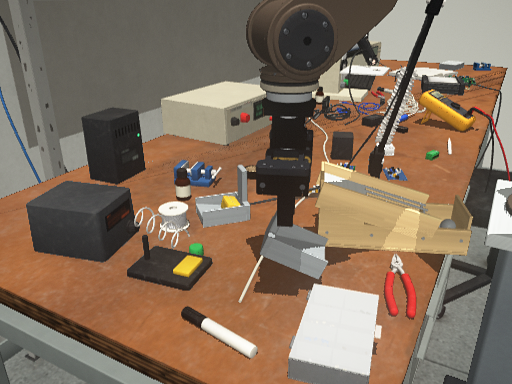

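Request:
servo_tool:
  hand: [0,0,0,0,0,0,0,0,0,0]
  dp:
    - [0,0,-0.01]
    - [0,0,-0.018]
    - [0,0,-0.025]
    - [0,0,-0.031]
    - [0,0,-0.037]
    - [0,0,-0.043]
    - [0,0,-0.048]
    - [0,0,-0.053]
    - [0,0,-0.057]
    - [0,0,-0.057]
  spin: [0,0,0,0,0,0,0,0,0,0]
  force: 4

```text
time: 17.65
tool_pos: [0.4288, 0.4866, 0.0606]
tcp_rot: [0.577, -3.085, 0.002]
ft_force: [-1.1, 0.4, -0.6]
grip_width: 0.0187
```

Run:
```python
from h import *
for n in('wrist','side'):c=snap(n,'s')
crop('side','s',230,150,350,290,4,'s1')
s=env.read_state(); print(s['time'],s['tool_pos'],s['ft_force'],s['moment'])
for h in(.064,.07,.075): print([np.round(liprow(c if 0 else load('wrist','s'),s['tool_pos'],np.radians(t),h)[1]) for t in(0,5,10)])
```

```text
17.75 [0.42905221 0.48683821 0.06104797] [0.42196462 0.12449854 0.27098257] [0.04948491 0.0327861  0.01396023]
[np.float64(62.0), np.float64(70.0), np.float64(79.0)]
[np.float64(63.0), np.float64(72.0), np.float64(82.0)]
[np.float64(63.0), np.float64(73.0), np.float64(83.0)]
```

View pics/s1.png

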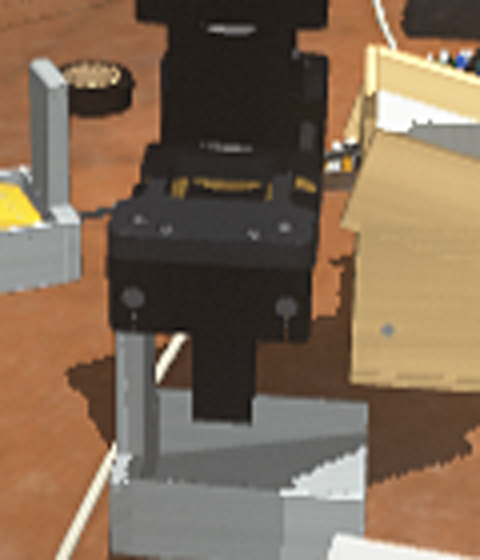

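View pics/s_wrist.png

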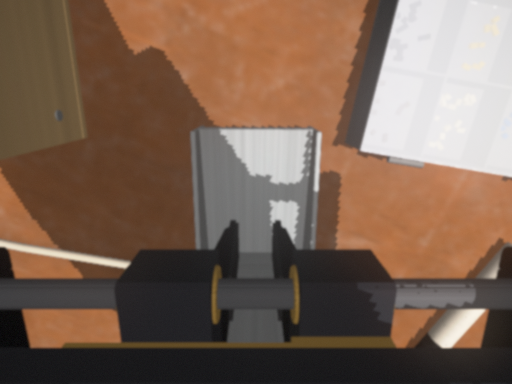

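Request:
servo_tool:
  hand: [20,20,20,20,20,40,100,100,100,100,100,100]
  dp:
    - [0,0,0]
    - [0,0,0.005]
    - [0,0,0.02]
    - [0,0,0.045]
    - [0,0,0.075]
    - [0,0,0.105]
    - [0,0,0.13]
    - [0,0,0.15]
    - [-0.02,0.01,0.18]
    - [-0.05,0.04,0.2]
    - [-0.07,0.06,0.2]
    - [-0.07,0.06,0.2]
  spin: [0,0,0,0,0,0,0,0,0,0,0,0]

```text
time: 19.25
tool_pos: [0.3584, 0.5481, 0.263]
tcp_rot: [-0.581, 3.086, 0.002]
ft_force: [0.1, 1.2, 0.7]
grip_width: 0.0838
```

Run:
```python
from h import *
for n in('wrist','side','top'):c=snap(n,'t')
crop('side','t',200,120,480,300,2.8,'t1')
s=env.read_state(); print(s['time'],s['tool_pos'],s['ft_force'])
```

```text
19.4 [0.36023068 0.54667915 0.26202119] [-0.02284246  0.42278891 -0.01634585]
```

View pics/t1.png

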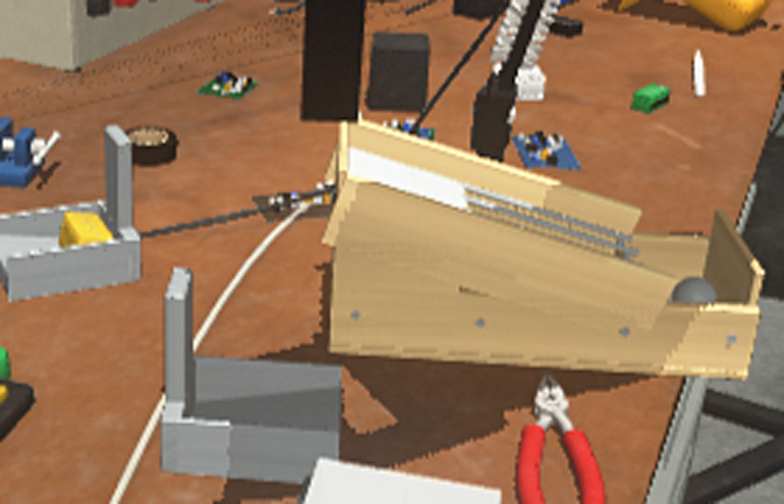

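View pics/t_wrist.png

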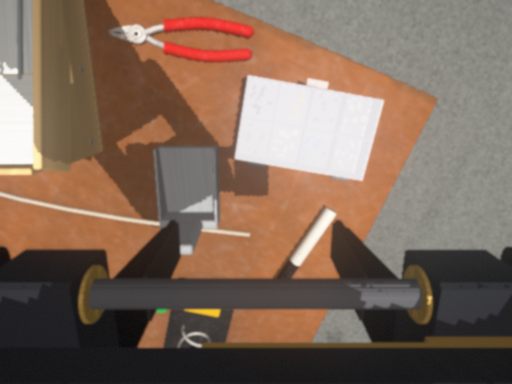

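View pics/t_top.png

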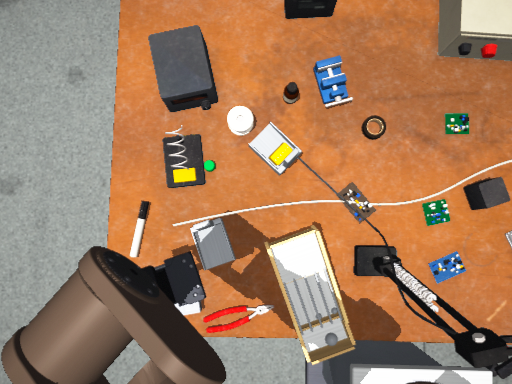

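Run:
```python
from h import *
crop('top','t',255,215,365,370,3.8,'u1'); crop('top','t',170,200,260,280,7,'u2')
```

```text
(no output)
```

View pics/u1.png

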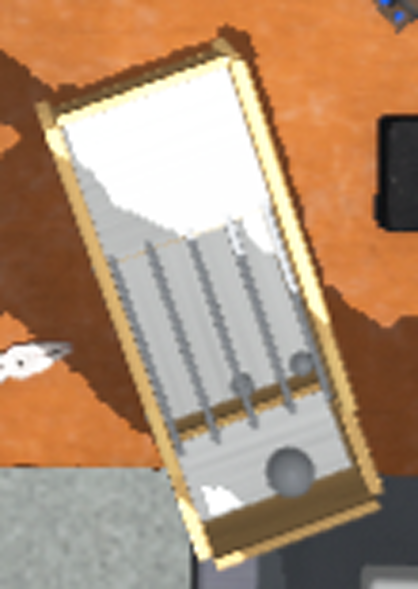

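View pics/u2.png

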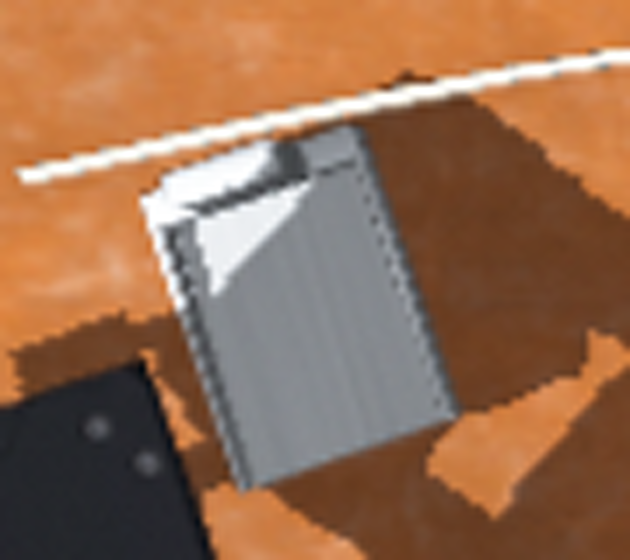

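Run:
```python
from h import *
c=snap('top','v'); a=load('top','t')
print('diff',np.abs(c['pixels'].astype(int)-a['pixels']).max(2)[215:370,255:365].__gt__(40).sum())
H=np.array([.4,.296,0]);V=np.array([-.3665,.93,0])
for p in[(240,385),(302,362),(290,472)]:
    for z in(.02,.04,.065):
        q=onz(c,255+p[0]/3.8,215+p[1]/3.8,z)-H; print(p,z,'x',round(-q@U,3),'y',round(q@V,3))
crop('top','v',310,295,355,345,12,'v1')
```

```text
diff 17
(240, 385) 0.02 x -0.144 y 0.001
(240, 385) 0.04 x -0.139 y 0.002
(240, 385) 0.065 x -0.132 y 0.003
(302, 362) 0.02 x -0.144 y -0.038
(302, 362) 0.04 x -0.139 y -0.036
(302, 362) 0.065 x -0.132 y -0.034
(290, 472) 0.02 x -0.201 y -0.009
(290, 472) 0.04 x -0.195 y -0.008
(290, 472) 0.065 x -0.187 y -0.006
```

View pics/v1.png

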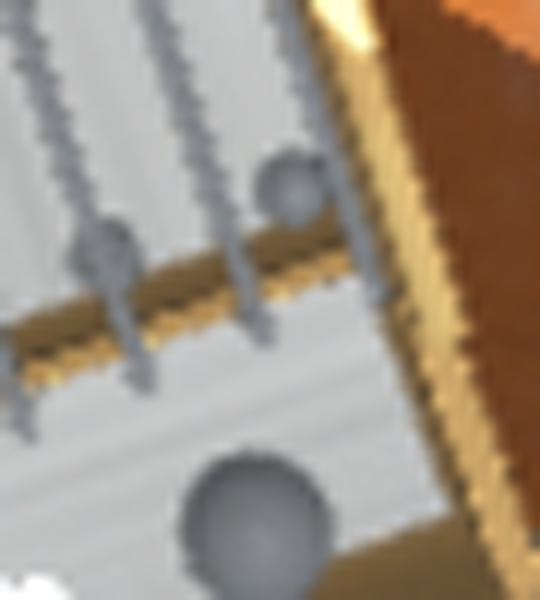

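Both small balls lie beneath the rods, against the end of the small lane, and one shows a rod passing over it. The large ball is at rest in the foot lane and the scoop stands flat with the gripper clear of it. I'm handing the job in now.

Run:
```python
from h import *
env.finish_job(); print(env.read_state()['time'])
```

```text
the job is handed in; nothing more can be done
the job is handed in; nothing more can be done
```

The job is done and was handed in at about 19.5 s of the 64 s allowed. The balls are sorted, and the empty scoop is standing on the bench, released.

**Tipping:** I gripped the tab across its width and carried the scoop level over the pan. Lowering the grip to 3 N tilted it only about 5° before it stuck. Two short jerks downhill and upward swung it to about 28°, and all three balls rolled out over the pan.

**Last checks:**
- **Small balls:** both lie under the rods at the end of the small lane. The top picture shows a rod crossing over one of them.
- **Large ball:** it is in the lane at the foot. Two pictures a moment apart showed nothing moving in the sorter.
- **Scoop:** it is empty and flat, just beside the white cable. The gripper is open and well clear of it.

**What did not go as planned:** while I pressed the tilted scoop flat at 4 N, the tab slipped out of the pads, so it settled slightly off the spot I meant instead of being released there. Measured forces stayed at a few newtons in every reading I took.

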